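# Slide the pencil box home between freshly glued rails

## Robot

A 6-joint arm with a two-finger parallel gripper is mounted at the origin on the work surface. World frame = base frame: x ahead of the robot, y to its left, z up, the work surface at z = 0. Lengths are in m, angles in rad, forces in N, time in s.
With the tool pointing down it reaches from about 0.25 to 0.725 m from the base axis. Payload 4 kg.
Tool frame: the origin (TCP) lies midway between the tips of the shut fingers; the grasp point (between the pads) lies 19 mm behind it (bot.grip_point_offset is the distance from the TCP to the grasp point, in m); z points along the fingers, y is the line along which they close (so a half turn about z gives the same grasp; the last joint's range is limited). The gripper opens to 85 mm and grips with 20 to 120 N. Pads are 22 mm wide; open, the fingers measure 114 mm over their backs; the gripper's body (76 mm by 85 mm) begins 54 mm behind the grasp point. The pads swing forward as they close: fully open they stand 13 mm farther back than shut.
Start: joints at [1.343, 0.241, 0.005, 1.335, 0, 1.571], TCP at [0.113, 0.487, 0.231] pointing down, gripper open.
Joint ranges: [-2.72, 2.72], [-1.05, 1.87], [-1.09, 1.28], [-1.99, 2.15], [-1.42, 1.44], [-3.14, 3.14]. Speed limits (rad/s): [2.79, 2.79, 3.14, 3.14, 3.14, 3.14].

## Interface

Orientations are given as a unit quaternion [x, y, z, w].
In Python, from workcell import bot gives the robot as it stands.
- The arm moves only by the tool step_arm, never from a script. Its argument "targets" is text: rows parted by semicolons, each of 7 numbers parted by spaces: the opening, from -1 (shut) to 1 (fully open), so that 0 is half open, then the shift along the world's x, y, z normalised to -1 to 1, where 1 is 0.5 m, then the turn, a rotation vector about the world's x, y, z normalised to -1 to 1, where 1 is pi/4 rad. In form: gripper x y z wx wy wz; .... A call has 1 to 10 rows; each row is the pose to reach, as a shift and turn from the pose commanded when the call began; what a row does not reach only later rows make up. A row lasts 1/12 s, in which the tool goes at most 41.7 mm and 7.16 degrees, less where a joint would pass 70% of its speed; a pose out of reach is approached as far as the arm can. A call with a number of a shift or a turn outside -1 to 1 is refused whole. A call with a gripper value outside its range is refused whole. The fingers move at their own pace and stop on an object; the grip force is fixed at half the most. Time passes only in rows, so rows that repeat a pose let the fingers close. It gives the time, the measured TCP pose, the force, the opening and the grip force at its end, in the units of the state.
- bot.get_obs(): the state, without advancing time (a new reading comes with each control period).
- bot.camera(name): name is "scene" or "top" or "wrist"; returns the picture (420x560x3 uint8, red, green, blue); there is no depth.
- bot.camera_info(name): a dict with "vertical_fov" (degrees; the focal length in pixels is half the picture's height over the tangent of half this angle, whatever the lens; pixels are square), "cx", "cy" (the principal point, pixels), "D" ([k1, k2, p1, p2, k3] as OpenCV has them; the pictures are not rectified), "pose" (4x4, takes a point from camera to world coordinates). Camera axes: x right, y up, looking along -z (the intrinsics and any distortion apply to the point x, -y, -z); pixel columns grow to the right and rows downward; lengths in m; the calibration is good to about 2 mm. A picture is of the moment at which its call begins: read the wrist's pose just before it. camera_info takes no time and is no camera call; for the wrist camera it gives the pose at the moment of the call.
- bot.job_done(): hands the job in; it is judged then, once.
The state is a dict: "clock": time; "joint_pos": joint angles; "joint_vel": joint speeds; "tau": joint torques, N m; "eef_pos": TCP position; "tool_rot": TCP orientation; "ft_force": force on the tool from outside, world axes, zero at the start; "ft_torque": the same for the moment, N m; "grip_width": finger opening in m; "grasp_force": force on a finger pad.
Only numpy, scipy, OpenCV 4.12 (cv2) and the standard library are available. Lean on these libraries where they do the work, as an engineer would, in place of code of your own. Each camera call takes 0.05 s, during which the arm holds its last target. There are 200 camera calls.

## Task

Using only your fingertips or the outside of your fingers, push the wooden pencil box (the one with the brass knob on its lid) along its board and down the lane between the two guide rails until it is fully home and square against the stop at the far end. The glue under the rails is still setting, so neither the box nor the robot may touch either rail at any time. Do not touch the knob, do not pinch, lift or tip the box, leave everything else where it stands, and back away at the end.

Things in the scene. Friction and masses are not known exactly. Their poses are not given: they have to be found in the camera images.
- rack: Fixed plywood board, 460 (its x) x 180 (its y) x 8 thick; origin at the centre of its underside. Its x axis points down the lane, roughly to the robot's left (+y), turned up to 0.3 rad. Bare board at x -230 to 0, where the box starts; lane at x 0 to 200, ending at a stop block (face at x = 200, 136 wide, top 38 above the table).
- rail_a: Dark wooden guide rail on the rack's +y side: 200 long x 12 thick x 18 tall, standing on the board, its top 26 above the table. Origin at the centre of its underside, at x 100, y +62 in the rack frame; inner face at y +56. Its glue is still setting: must not be touched.
- rail_b: The same rail on the rack's -y side: origin at x 100, y -62, inner face at y -56. The clear lane between the rails is 112 wide. Must not be touched.
- lane_mouth (a point): Centre of the lane's open mouth, on the board's upper face (rack x 0, y 0, 8 above the table).
- lane_end (a point): Foot of the stop's face on the lane's centre line, on the board's upper face (rack x 200, y 0). With the box home its front end is at the stop, its origin 145 past the lane mouth.
- pencil_box: Loose flat-sided wooden box, 110 (its x) x 90 (its y) x 45 tall, 0.25 to 0.5 kg, brass knob on its lid, thin brass clasp on its front (+x) end. Origin at the centre of its underside. It starts on the bare board, front towards the lane, centre 103 to 127 before the lane mouth, up to 25 off the centre line, turned up to 0.25 rad. It slides at about 1 to 6 N.
- box_knob: Small brass knob, 16 dia x 14 tall, fixed in the middle of the box's lid (its underside is 45 above the box's underside). Not to be touched.
- jar: amber glass jar with black cap, 44 dia x 50 tall, beside one rail (sizes in mm); bystander, to be left alone.
- weight: brass weight, 44 dia x 47 tall, beside the other rail (sizes in mm); bystander, to be left alone.
- mug: white mug, 80 dia x 90 tall, on the left (sizes in mm); bystander, to be left alone.
- chalk_box: flat cardboard box 70 x 120 x 30, on the left (sizes in mm); bystander, to be left alone.
- spool: wooden spool, 48 dia x 48 tall, on the right (sizes in mm); bystander, to be left alone.
- brush: paintbrush lying on the right; bystander, to be left alone.
Not all that is in view belongs to the job. Of the things that look like the pencil_box, the middle-sized one is meant.

How it is judged:
On the way:
1. the box has its front end well into the lane (its centre less than 40 mm before the lane mouth) (x of pencil_box in the frame of rack above -0.04 m and y of pencil_box in the frame of rack between -0.011 and 0.011 m).
At the end, for the whole second after the job is handed in: The pencil box stands flat in the lane between the rails, at rest, its centre within 6 mm of home against the stop and square to the lane within 0.1 rad (x of pencil_box in the frame of rack above 0.139 m and y of pencil_box in the frame of rack between -0.011 and 0.011 m and z of pencil_box in the frame of rack below 0.012 m and angle between the x axis of pencil_box and the x axis of rack, either way round below 0.1 rad and linear speed of pencil_box below 0.01 m/s); the robot touches nothing.
It fails at once if something touches a guide rail (contact force between any of rail_a, rail_b and anything else above 0.3 N).
It fails at once if the box is lifted off the board by more than 8 mm (z of pencil_box in the frame of rack above 0.016 m).
It fails at once if the box is tipped by more than 0.15 rad (angle between pencil_box's own z axis and vertical above 0.15 rad).
It fails at once if the robot touches the box's knob (contact force between box_knob and the fingers above 0.3 N or contact force between box_knob and the arm above 0.3 N).
It fails at once if a bystander is moved by more than 15 mm (distance of any of jar, weight, mug, chalk_box, spool, brush from where it was at the start of the episode above 0.015 m).
It also fails if it takes over 72 s, if anything falls off the work surface, if the arm or the gripper's body presses on something with over 40 N, if the wrist force passes 120 N, or if a joint passes its speed limit or range.

## Working session

There is one attempt and no reset: what is moved stays moved. The work goes in short steps, Python scripts to look and compute and a tool call to move; the robot and the scene stay as the last step left them, time stands still between calls to the robot, and variables do not carry over. Pictures are saved under pics/ and viewed, at most 10 in all, crops included, and the job is handed in when it is done.

Besides the shell and the picture viewer there is one more tool, called after "Call:" in YAML: its name, and indented under it one key for each argument. step_arm: Moves the arm, as the interface text tells. Scaled input: -1 to 1 covers 0.5 m each way for a shift and pi/4 rad each way for a turn. Its arguments: {"type":"object","properties":{"targets":{"type":"string"}},"required":["targets"]}

```bash
mkdir -p pics; cat > h.py <<'E'
import numpy as np,cv2
from workcell import bot
def K(n):
    i=bot.camera_info(n); f=210/np.tan(np.radians(i["vertical_fov"])/2)
    return np.array([[f,0,i["cx"]],[0,f,i["cy"]],[0,0,1.]]),np.array(i["D"],float),np.array(i["pose"])
def ray(n,px,z,cal=None):
    k,D,P=cal or K(n)
    u=cv2.undistortPoints(np.array(px,float).reshape(-1,1,2),k,D).reshape(-1,2)
    d=np.c_[u[:,0],-u[:,1],-np.ones(len(u))]@P[:3,:3].T; o=P[:3,3]
    return o+d*((z-o[2])/d[:,2])[:,None]
def proj(n,pts,cal=None):
    k,D,P=cal or K(n)
    c=(np.array(pts,float)-P[:3,3])@P[:3,:3]; c=c*[1,-1,-1]
    return cv2.projectPoints(c,np.zeros(3),np.zeros(3),k,D)[0].reshape(-1,2)
def save(n,f):
    im=bot.camera(n); cv2.imwrite(f,im[:,:,::-1]); return im
E
python3 - <<'E'
from h import *
a=save("top","pics/top.png");b=save("scene","pics/scene.png")
print(K("top"),K("scene"))
E
```

```text
(array([[530.09149385,   0.        , 277.05169219],
       [  0.        , 530.09149385, 209.44867806],
       [  0.        ,   0.        ,   1.        ]]), array([0.05183811, 0.        , 0.        , 0.        , 0.        ]), array([[-0.12713402,  0.97122223, -0.20140585,  0.34473201],
       [-0.99187501, -0.1254203 ,  0.02130061, -0.00142553],
       [-0.00457276,  0.20247746,  0.97927625,  1.32505219],
       [ 0.        ,  0.        ,  0.        ,  1.        ]])) (array([[449.10102548,   0.        , 279.87730753],
       [  0.        , 449.10102548, 213.93549605],
       [  0.        ,   0.        ,   1.        ]]), array([-0.03594388,  0.        ,  0.        ,  0.        ,  0.        ]), array([[ 0.84785773, -0.30500584,  0.433715  ,  1.06896689],
       [ 0.53021356,  0.49279267, -0.68994852, -0.79045508],
       [-0.00329325,  0.81493976,  0.57953631,  0.72613374],
       [ 0.        ,  0.        ,  0.        ,  1.        ]]))
```

View pics/top.png

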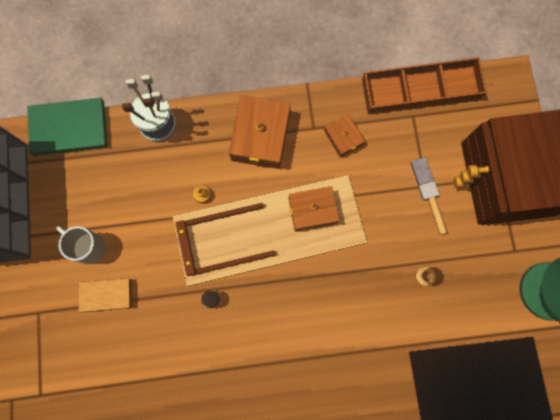

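View pics/scene.png

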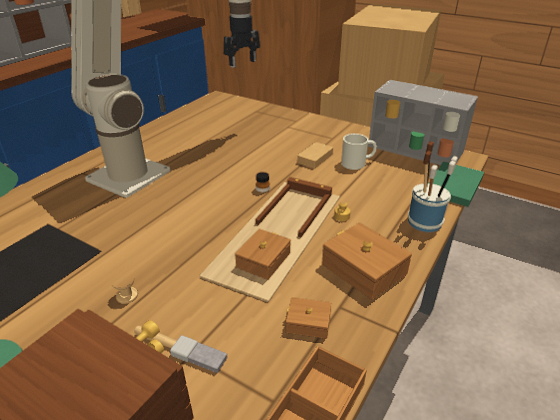

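The top view shows the board with corners near (173,216), (349,177), (366,242) and (188,283). The middle-sized box is on it at (314,208), and its knob is near (315,207). The stop is on the left at (186,248), the jar at (210,298) and the weight at (202,194). I'll enlarge this area and fit the edges.

```bash
python3 - <<'E'
from h import *
a=cv2.imread("pics/top.png")
hsv=cv2.cvtColor(a,cv2.COLOR_BGR2HSV)
for p in [(270,225),(310,200),(320,215),(240,180),(400,250),(355,215),(338,222)]: print(p,hsv[p[1],p[0]])
c=cv2.resize(a[165:295,165:375],None,fx=3.8,fy=3.8,interpolation=cv2.INTER_CUBIC)
cv2.imwrite("pics/c.png",c)
px=[(173,216),(349,177),(366,242),(188,283)]
print(ray("top",px,.008).round(3))
E
```

```text
(270, 225) [ 17 134 228]
(310, 200) [ 12 189 175]
(320, 215) [ 12 189 186]
(240, 180) [ 14 176 187]
(400, 250) [ 14 182 178]
(355, 215) [ 17 138 214]
(338, 222) [ 15 159 104]
[[ 0.633  0.233  0.008]
 [ 0.676 -0.224  0.008]
 [ 0.505 -0.24   0.008]
 [ 0.46   0.211  0.008]]
```

View pics/c.png

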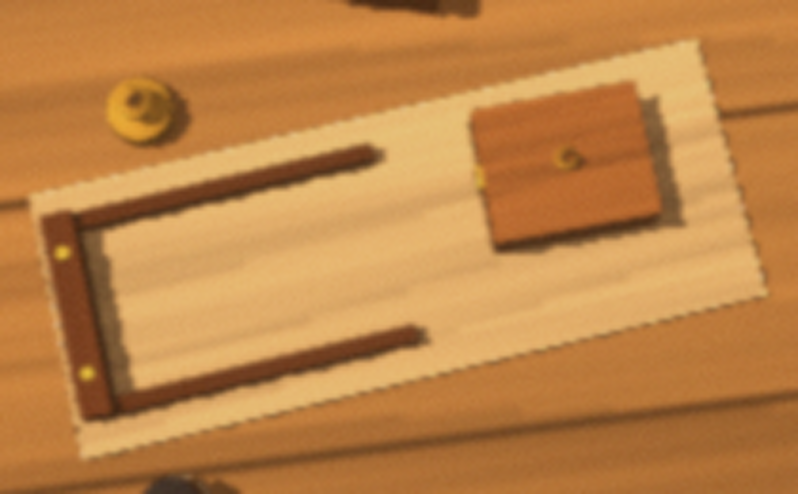

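```bash
cat > pose.py <<'E'
from h import *
S=lambda q:(np.array(q,float)+.5)/3.8-.5+165
def fit(loc,w):  # 2D rigid fit (Kabsch)
    loc=np.array(loc,float);w=w[:,:2];a=loc-loc.mean(0);b=w-w.mean(0)
    th=np.arctan2((a[:,0]*b[:,1]-a[:,1]*b[:,0]).sum(),(a*b).sum())
    R=np.array([[np.cos(th),-np.sin(th)],[np.sin(th),np.cos(th)]]);t=w.mean(0)-R@loc.mean(0)
    return th,R,t,np.linalg.norm(loc@R.T+t-w,axis=1)
E
python3 - <<'E'
from pose import *
# order: rack x=+230 (left). rack +y = toward robot (lower in image)
th,R,t,e=fit([(.23,-.09),(-.23,-.09),(-.23,.09),(.23,.09)],ray("top",S([(31,194),(698,40),(767,295),(82,459)]),.008))
print("rack",th,t,e)
bt,bR,b,e=fit([(.055,-.045),(-.055,-.045),(-.055,.045),(.055,.045)],ray("top",S([(470,112),(635,84),(661,215),(497,249)]),.053))
print("box",bt,b,e,"in rack",R.T@(b-t),bt-th)
k=ray("top",S([(568,157)]),.062)[0,:2];print("knob in rack",R.T@(k-t))
# check rails ends, top z .026
print(((ray("top",S([(375,157),(420,336),(75,213),(100,415)]),.026)[:,:2]-t)@R).round(4))
for n,p,z in [("weight",(138,103),.047),("jar",(170,490),.05)]: print(n,(ray("top",S([p]),z)[:,:2]-t)@R)
print("dir x",R[:,0],"y",R[:,1])
o=bot.get_obs();print(o["clock"],o["eef_pos"],o["tool_rot"],o["grip_width"])
E
```

```text
rack 1.6757840590693756 [ 0.56839991 -0.00369112] [0.00113952 0.00067742 0.00122536 0.00024765]
box 1.6275781978229935 [ 0.59869059 -0.11818033] [0.00102273 0.00090163 0.00203733 0.00140718] in rack [-0.11703313 -0.018126  ] -0.04820586124638204
knob in rack [-0.11863882 -0.02086347]
[[ 0.001  -0.0572]
 [-0.0006  0.065 ]
 [ 0.2007 -0.0661]
 [ 0.2107  0.0669]]
weight [[ 0.143651   -0.12352899]]
jar [[0.17399611 0.12565404]]
dir x [-0.10479497  0.99449385] y [-0.99449385 -0.10479497]
0.1 [0.11279019 0.48654041 0.23050903] [ 1.13672192e-01  9.93517870e-01 -9.27233411e-04 -1.19853800e-04] 0.08586116805256443
```

The rack is at (0.568,-0.004) with yaw 1.676. The box in the rack frame is at (-0.117,-0.019), yawed -0.05. The plan has two pushes:
1. Push the box's far side sideways by about 19 mm, with the fingers half open so two points make contact.
2. Push from behind with both fingertips, keeping the tips above rail height.

Call:
step_arm:
  targets: "0 0.56 -0.6 0 0 0 0.424;0 0.56 -0.6 0 0 0 0.424;0 0.56 -0.6 0 0 0 0.424;0 0.56 -0.6 0 0 0 0.424;0 0.56 -0.6 0 0 0 0.424;0 0.56 -0.6 0 0 0 0.424;0 0.56 -0.6 0 0 0 0.424;0 0.56 -0.6 0 0 0 0.424;0 0.56 -0.6 0 0 0 0.424;0 0.56 -0.6 0 0 0 0.424"

```text
clock: 0.93
eef_pos: [0.3924, 0.1865, 0.2312]
tool_rot: [-0.053, 0.999, 0.0, -0.0]
ft_force: [0.0, 1.1, 0.2]
grip_width: 0.0425
grasp_force: 0.0
```

Call:
step_arm:
  targets: "0 0.574 -0.592 -0.1 0 0 0;0 0.574 -0.592 -0.1 0 0 0;0 0.574 -0.592 -0.1 0 0 0;0 0.574 -0.592 -0.1 0 0 0;0 0.574 -0.592 -0.1 0 0 0;0 0.574 -0.592 -0.1 0 0 0;0 0.574 -0.592 -0.1 0 0 0;0 0.574 -0.592 -0.1 0 0 0;0 0.574 -0.592 -0.1 0 0 0;0 0.574 -0.592 -0.1 0 0 0"

```text
clock: 1.77
eef_pos: [0.6794, -0.1094, 0.1802]
tool_rot: [-0.052, 0.999, 0.0, -0.001]
ft_force: [0.8, 0.0, 0.4]
grip_width: 0.0429
grasp_force: 0.0
```

```bash
cat >> pose.py <<'E'
RT=1.6758; RR=np.array([[np.cos(RT),-np.sin(RT)],[np.sin(RT),np.cos(RT)]]); Rt=np.array([.5684,-.0037])
def state():
    o=bot.get_obs();p=o["eef_pos"];q=o["tool_rot"]
    from scipy.spatial.transform import Rotation as Q
    M=Q.from_quat(q).as_matrix()
    print("t",round(o["clock"],2),"tcp",np.round(p,4),"rack",(RR.T@(np.array(p[:2])-Rt)).round(4),"yrel",round(np.degrees(np.arctan2(M[1,1],M[0,1])-RT),2),"zax",M[:,2].round(3),"F",np.round(o["ft_force"],1),"w",o["grip_width"],"q",np.round(o["joint_pos"],2))
E
python3 - <<'E'
from pose import *
state(); save("wrist","pics/w1.png"); save("top","pics/t1.png")
E
```

```text
t 1.77 tcp [ 0.6794 -0.1094  0.1802] rack [-0.1168 -0.0993] yrel -0.02 zax [-0.001  0.    -1.   ] F [0.8 0.  0.4] w 0.04288343808181539 q [-0.16  0.65  0.51  1.43 -0.   -0.26]
```

View pics/w1.png

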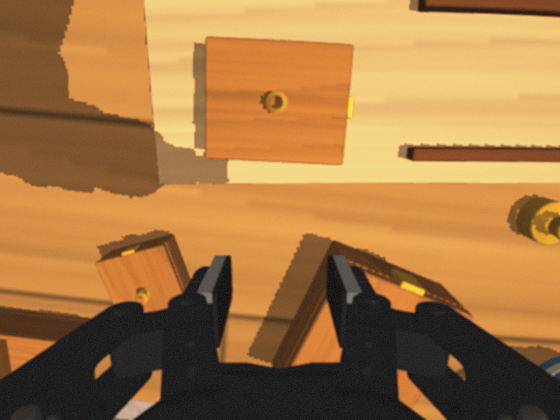

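The wrist view shows the target box lid with corners (205,37), (353,44), (343,164) and (207,158), and the rail_b end at (402,152). The two look-alike boxes are close beneath the fingers, with near corners about (175,233) and (333,243).

```bash
python3 - <<'E'
from pose import *
w=ray("wrist",[(205,37),(353,44),(343,164),(207,158)],.053)
bt,bR,b,e=fit([(-.055,.045),(.055,.045),(.055,-.045),(-.055,-.045)],w)
print("box in rack",RR.T@(b-Rt),bt-RT,e)
f=lambda n,p,z:((ray(n,p,z)[:,:2]-Rt)@RR).round(4).tolist()
print("knob",f("wrist",[(274,101)],.06))
print("railb end top inner/outer, raila", f("wrist",[(402,147),(412,161),(412,10)],.026), "board corner",f("wrist",[(159,184)],.008))
for z in (.03,.06,.08): print(z,"small",f("wrist",[(175,233),(97,265),(187,295)],z),"big",f("wrist",[(333,243),(470,313),(275,366)],z))
print("top big z.08",f("top",[(231,157),(282,166),(291,103),(239,97)],.08),"small z .045",f("top",[(348,156),(365,143),(325,130)],.045))
E
```

```text
box in rack [-0.12092845 -0.01840163] -0.04553894823338234 [0.00208533 0.00262024 0.00241947 0.00297871]
knob [[-0.1231, -0.0177]]
railb end top inner/outer, raila [[-0.0149, -0.053], [-0.0052, -0.0649], [-0.0148, 0.0536]] board corner [[-0.231, -0.087]]
0.03 small [[-0.2129, -0.1276], [-0.2889, -0.1586], [-0.207, -0.189]] big [[-0.0715, -0.1377], [0.0654, -0.2111], [-0.1247, -0.2689]]
0.06 small [[-0.2032, -0.1178], [-0.2713, -0.1456], [-0.1979, -0.1728]] big [[-0.0765, -0.1269], [0.0461, -0.1926], [-0.1242, -0.2443]]
0.08 small [[-0.1968, -0.1113], [-0.2596, -0.1369], [-0.1918, -0.162]] big [[-0.0799, -0.1196], [0.0332, -0.1803], [-0.1239, -0.228]]
top big z.08 [[0.0514, -0.1832], [-0.0647, -0.1321], [-0.1245, -0.2856], [-0.0016, -0.3313]] small z .045 [[-0.2346, -0.1289], [-0.285, -0.152], [-0.1955, -0.209]]
```

Call:
step_arm:
  targets: "0 -0.0126 -0.0134 -0.08 0 0 0;0 -0.0126 -0.0134 -0.14 0 0 0;0 -0.0126 -0.0134 -0.19 0 0 0;0 -0.0126 -0.0134 -0.23 0 0 0;0 -0.0126 -0.0134 -0.26 0 0 0;0 -0.0126 -0.0134 -0.28 0 0 0;0 -0.0126 -0.0134 -0.3 0 0 0;0 -0.0126 -0.0134 -0.312 0 0 0;0 -0.0126 -0.0134 -0.312 0 0 0"

```text
clock: 2.62
eef_pos: [0.6716, -0.1139, 0.0241]
tool_rot: [-0.053, 0.999, 0.0, -0.001]
ft_force: [-0.6, 0.1, -0.1]
grip_width: 0.0429
grasp_force: 0.0
```

```bash
python3 - <<'E'
from pose import *
state(); save("wrist","pics/w2.png"); save("scene","pics/s2.png")
E
```

```text
t 2.62 tcp [ 0.6716 -0.1139  0.0241] rack [-0.1204 -0.091 ] yrel 0.03 zax [-0.002  0.    -1.   ] F [-0.6  0.1 -0.1] w 0.04289602274331428 q [-0.17  0.74  0.25  1.09  0.   -0.27]
```

View pics/w2.png

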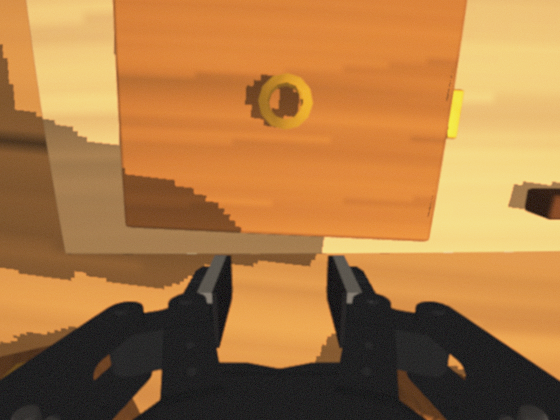

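The fingers are beside the box's far side, with a gap of about 14 mm. I'll push it gently sideways.

Call:
step_arm:
  targets: "0 -0.01 -0.001 0 0 0 0;0 -0.018 -0.002 0 0 0 0;0 -0.024 -0.0025 0 0 0 0;0 -0.03 -0.003 0 0 0 0;0 -0.035 -0.0037 0 0 0 0;0 -0.04 -0.0042 0 0 0 0;0 -0.045 -0.0047 0 0 0 0;0 -0.05 -0.0053 0 0 0 0;0 -0.055 -0.0058 0 0 0 0;0 -0.055 -0.0058 0 0 0 0"

```text
clock: 3.55
eef_pos: [0.6446, -0.1174, 0.0255]
tool_rot: [-0.053, 0.999, -0.0, 0.0]
ft_force: [0.9, 0.3, 0.4]
grip_width: 0.0426
grasp_force: 0.5
```

```bash
cat >> pose.py <<'E'
def knob(n="top",z=.06):
    "knob + lid pose from the red-brown mask in the top view"
    im=bot.camera(n); return im
E
python3 - <<'E'
from pose import *
state(); im=save("wrist","pics/w3.png")
h=cv2.cvtColor(im,cv2.COLOR_RGB2HSV)
# brass knob: most saturated yellow, largest blob
m=((h[...,0]>=20)&(h[...,0]<=32)&(h[...,1]>200)&(h[...,2]>120)).astype(np.uint8)
n,l,s,c=cv2.connectedComponentsWithStats(m)
for i in np.argsort(-s[1:,4])[:4]+1: print(s[i],c[i])
E
```

```text
t 3.55 tcp [ 0.6446 -0.1174  0.0255] rack [-0.121  -0.0639] yrel 0.01 zax [ 0. -0. -1.] F [0.9 0.3 0.4] w 0.042628608923843674 q [-0.18  0.69  0.16  1.04 -0.   -0.29]
[287 136  17  40 208] [296.33653846 155.69711538]
[285 140   2   2   2] [285.5 140.5]
[282 136   1   1   1] [282. 136.]
[297 141   1   1   1] [297. 141.]
```

View pics/w3.png

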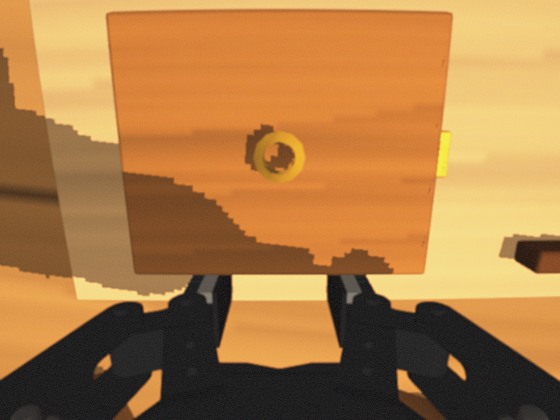

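The box is now square against both fingertips. The lid corners are at (107,13), (452,14), (424,273) and (134,273), with the knob near (279,156).

```bash
python3 - <<'E'
from pose import *
w=ray("wrist",[(107,13),(452,14),(424,273),(134,273)],.053)
bt,bR,b,e=fit([(-.055,.045),(.055,.045),(.055,-.045),(-.055,-.045)],w)
print("box in rack",RR.T@(b-Rt),bt-RT,e)
print(((w[:,:2]-Rt)@RR).round(4),((ray("wrist",[(279,156)],.062)[:,:2]-Rt)@RR))
im=save("top","pics/t3.png")
cv2.imwrite("pics/t3c.png",cv2.resize(im[165:295,165:375,::-1],None,fx=3.8,fy=3.8,interpolation=cv2.INTER_CUBIC))
E
```

```text
box in rack [-0.1209785  -0.00738636] -0.0007048111366287912 [0.00187604 0.00190429 0.00168234 0.00155902]
[[-0.1746  0.0364]
 [-0.0673  0.0362]
 [-0.067  -0.0511]
 [-0.1751 -0.0511]] [[-0.12109568 -0.00722159]]
```

View pics/t3c.png

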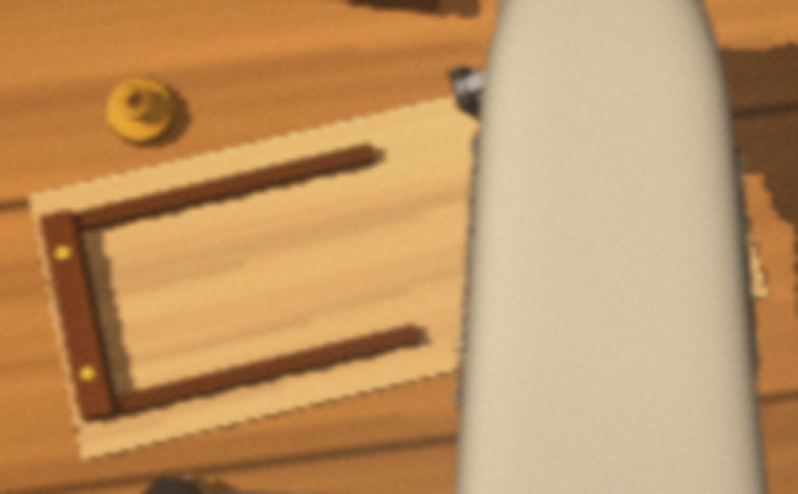

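Call:
step_arm:
  targets: "0 -0.004 -0.0004 0 0 0 0;0 -0.008 -0.0008 0 0 0 0;0 -0.012 -0.0012 0 0 0 0;0 -0.015 -0.0016 0 0 0 0;0 -0.015 -0.0016 0 0 0 0;0 -0.015 -0.0016 0 0 0 0;0 0.01 0.001 0 0 0 0;0 0.03 0.003 0.0 0 0 0;0 0.036 0.004 0.06 0 0 0;0 0.036 0.004 0.14 0 0 0"

```text
clock: 4.48
eef_pos: [0.659, -0.1143, 0.09]
tool_rot: [-0.053, 0.999, 0.001, -0.006]
ft_force: [1.0, -0.3, 0.4]
grip_width: 0.0428
grasp_force: 0.0
```

```bash
python3 - <<'E'
from pose import *
state(); im=save("wrist","pics/w4.png")
E
```

```text
t 4.48 tcp [ 0.659  -0.1143  0.09  ] rack [-0.1195 -0.0785] yrel 0.03 zax [-0.012  0.002 -1.   ] F [ 1.  -0.3  0.4] w 0.04277801434689645 q [-0.17  0.67  0.3   1.22 -0.   -0.28]
```

View pics/w4.png

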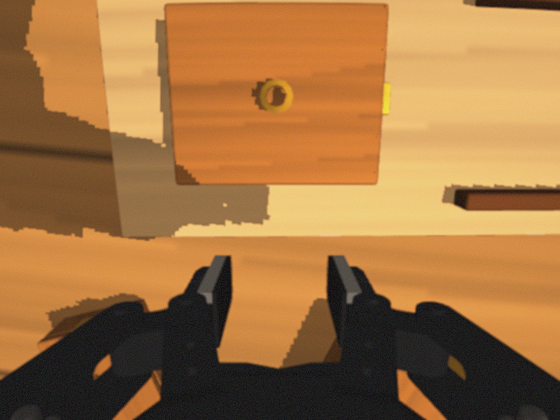

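The box is square with its lid corners at (165,4), (387,5), (377,184) and (177,184). Next I'll rise, turn -90° and move behind it.

```bash
python3 - <<'E'
from pose import *
w=ray("wrist",[(165,4),(387,5),(377,184),(177,184)],.053)
bt,bR,b,e=fit([(-.055,.045),(.055,.045),(.055,-.045),(-.055,-.045)],w)
print("box in rack",RR.T@(b-Rt),bt-RT,e,((ray("wrist",[(275,95)],.062)[:,:2]-Rt)@RR))
print("board edge",((ray("wrist",[(123,236),(550,234)],.008)[:,:2]-Rt)@RR),"rails",((ray("wrist",[(500,192),(500,5)],.026)[:,:2]-Rt)@RR))
E
```

```text
box in rack [-0.12286776 -0.00591729] 0.0013168010118504991 [0.00284317 0.00218664 0.00325378 0.00295236] [[-0.12354991 -0.00469097]]
board edge [[-0.23790752 -0.10041907]
 [ 0.08519818 -0.09875758]] rails [[ 0.02704899 -0.06259501]
 [ 0.00946352  0.05074469]]
```

Call:
step_arm:
  targets: "0 0 0 0.08 0 0 -0.1;0 -0.04 -0.06 0.12 0 0 -0.3;0 -0.08 -0.12 0.12 0 0 -0.45;0 -0.12 -0.18 0.12 0 0 -0.6;0 -0.138 -0.196 0.12 0 0 -0.75;0 -0.138 -0.196 0.12 0 0 -0.9;0 -0.138 -0.196 0.12 0 0 -1;0 -0.138 -0.196 0.12 0 0 -1;0 -0.138 -0.196 0.12 0 0 -1"

```text
clock: 5.28
eef_pos: [0.5933, -0.2132, 0.155]
tool_rot: [0.333, 0.943, -0.0, -0.001]
ft_force: [-0.1, 0.1, -0.4]
grip_width: 0.0426
grasp_force: 0.0
```

Call:
step_arm:
  targets: "0 0 0 0 0 0 -0.15;0 0 0 0 0 0 -0.3;0 0 0 0 0 0 -0.45;0 0 0 0 0 0 -0.6;0 0 0 0 0 0 -0.75;0 0 0 0 0 0 -0.9;0 0 0 0 0 0 -1;0 0 0 0 0 0 -1;0 0 0 0 0 0 -1"

```text
clock: 6.03
eef_pos: [0.5938, -0.2128, 0.1551]
tool_rot: [0.667, 0.745, -0.0, -0.0]
ft_force: [-0.5, 0.3, -0.3]
grip_width: 0.0426
grasp_force: 0.0
```

```bash
python3 - <<'E'
from pose import *
state()
E
```

```text
t 6.03 tcp [ 0.5938 -0.2128  0.1551] rack [-0.2106 -0.0034] yrel -89.76 zax [-0.001  0.    -1.   ] F [-0.5  0.3 -0.3] w 0.04255612856722968 q [-0.34  0.54  0.25  1.28 -0.    1.12]
```

```bash
python3 - <<'E'
from pose import *
state(); im=save("wrist","pics/w5.png")
E
```

```text
t 6.03 tcp [ 0.5938 -0.2128  0.1551] rack [-0.2106 -0.0034] yrel -89.76 zax [-0.001  0.    -1.   ] F [-0.5  0.3 -0.3] w 0.04255612856722968 q [-0.34  0.54  0.25  1.28 -0.    1.12]
```

View pics/w5.png

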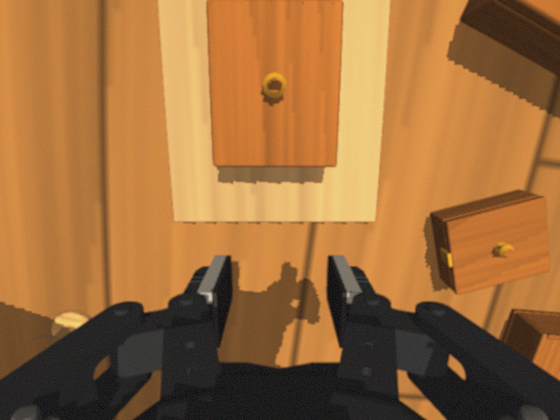

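The view from behind shows the box's rear lid edge from (213,165) to (336,165), the board's rear corners at (174,220) and (376,220), and the knob at (273,86). I've viewed 9 pictures, so I'll measure from pixels from here on.

```bash
cat >> pose.py <<'E'
def edges(im,row,show=True):
    "board left/right and lid left/right columns on an image row (colour mask)"
    h=cv2.cvtColor(cv2.GaussianBlur(im,(3,3),0),cv2.COLOR_RGB2HSV)[row].astype(int)
    m=(h[:,1]<150)&(h[:,2]>150)
    x=np.flatnonzero(m); g=np.flatnonzero(np.diff(x)>30)
    return [(int(x[0]))]+[int(v) for i in g for v in (x[i],x[i+1])]+[int(x[-1])]
E
python3 - <<'E'
from pose import *
im=cv2.imread("pics/w5.png")[:,:,::-1].copy()
f=lambda p,z:((ray("wrist",p,z)[:,:2]-Rt)@RR).round(4)
for r in (20,50,86,120,150):
    e=edges(im,r); print(r,e)
    if len(e)==4: print("board",f([(e[0],r),(e[3],r)],.008).tolist(),"lid",f([(e[1],r),(e[2],r)],.053).tolist())
print("rear edge",f([(213,165),(336,165)],.053),"board corners",f([(174,220),(376,220)],.008),"knob",f([(274,86)],.062))
E
```

```text
20 [159, 206, 343, 388]
board [[-0.0667, 0.0915], [-0.0662, -0.0871]] lid [[-0.0791, 0.0457], [-0.0788, -0.0443]]
50 [161, 207, 342, 387]
board [[-0.0887, 0.0914], [-0.0881, -0.0879]] lid [[-0.0976, 0.0458], [-0.0973, -0.0444]]
86 [163, 208, 340, 384]
board [[-0.1161, 0.0917], [-0.1154, -0.0874]] lid [[-0.1206, 0.046], [-0.1203, -0.0441]]
120 [166, 210, 339, 382]
board [[-0.1429, 0.0912], [-0.1422, -0.0878]] lid [[-0.1432, 0.0456], [-0.1428, -0.0444]]
150 [168, 211, 337, 380]
board [[-0.1676, 0.0914], [-0.1668, -0.088]] lid [[-0.1639, 0.0458], [-0.1636, -0.0439]]
rear edge [[-0.1746  0.0448]
 [-0.1742 -0.0437]] board corners [[-0.2293  0.0908]
 [-0.2284 -0.0893]] knob [[-0.1215  0.0008]]
```

Relative to the board centre the box sits about 1 mm off, and it is square. I'll descend behind it.

Call:
step_arm:
  targets: "0 -0.0084 -0.001 -0.06 0 0 0;0 -0.0084 -0.001 -0.12 0 0 0;0 -0.0084 -0.001 -0.17 0 0 0;0 -0.0084 -0.001 -0.21 0 0 0;0 -0.0084 -0.001 -0.235 0 0 0;0 -0.0084 -0.001 -0.25 0 0 0;0 -0.0084 -0.001 -0.25 0 0 0"

```text
clock: 6.67
eef_pos: [0.5883, -0.2131, 0.0282]
tool_rot: [0.668, 0.744, -0.001, -0.002]
ft_force: [0.1, 0.9, -0.4]
grip_width: 0.0424
grasp_force: 0.0
```

Call:
step_arm:
  targets: "0 -0.0015 0.014 0 0 0 0;0 -0.0027 0.026 0 0 0 0;0 -0.0038 0.036 0 0 0 0;0 -0.0048 0.046 0 0 0 0;0 -0.0059 0.056 0 0 0 0;0 -0.007 0.066 0 0 0 0;0 -0.008 0.076 0 0 0 0;0 -0.009 0.086 0 0 0 0;0 -0.0101 0.096 0 0 0 0;0 -0.0112 0.106 0 0 0 0"

```text
clock: 7.5
eef_pos: [0.5841, -0.1603, 0.0304]
tool_rot: [0.669, 0.743, -0.0, 0.0]
ft_force: [-0.4, -1.8, 1.4]
grip_width: 0.0426
grasp_force: 1.1
```

```bash
cat >> pose.py <<'E'
def check(name):
    state(); im=save("wrist",name); f=lambda p,z:((ray("wrist",p,z)[:,:2]-Rt)@RR).round(4)
    for r in (60,120,180,220):
        e=edges(im,r); print(r,e)
        if len(e)==4: print("board y",f([(e[0],r),(e[3],r)],.008)[:,1],"lid y",f([(e[1],r),(e[2],r)],.053)[:,1])
    h=cv2.cvtColor(im,cv2.COLOR_RGB2HSV);m=((h[...,0]>=19)&(h[...,0]<=32)&(h[...,1]>190)&(h[...,2]>90)).astype(np.uint8)
    n,l,s,c=cv2.connectedComponentsWithStats(cv2.morphologyEx(m,cv2.MORPH_CLOSE,np.ones((9,9))))
    for i in (np.argsort(-s[1:,4])[:3]+1): print("brass",s[i],f([(s[i][0]+s[i][2]/2,s[i][1]+s[i][3]/2)],.065))
E
python3 - <<'E'
from pose import *
check("pics/w6.png")
E
```

```text
t 7.5 tcp [ 0.5841 -0.1603  0.0304] rack [-0.1574  0.0008] yrel -89.99 zax [ 0. -0. -1.] F [-0.4 -1.8  1.4] w 0.04263250353308084 q [-0.27  0.6   0.    0.97 -0.    1.2 ]
60 [83, 145, 413, 472]
board y [ 0.0916 -0.087 ] lid y [ 0.0459 -0.0429]
120 [90, 149, 408, 465]
board y [ 0.0916 -0.0871] lid y [ 0.0462 -0.0429]
180 [98, 155, 403, 458]
board y [ 0.0914 -0.0874] lid y [ 0.0459 -0.043 ]
220 [104, 159, 399, 453]
board y [ 0.0911 -0.0877] lid y [ 0.0458 -0.043 ]
brass [256  98  46  51 877] [[-0.0903  0.0014]]
```

The box tracks the centre line within 1 mm. I'll keep pushing.

Call:
step_arm:
  targets: "0 -0.001 0.01 0 0 0 0;0 -0.0021 0.02 0 0 0 0;0 -0.0032 0.03 0 0 0 0;0 -0.0042 0.04 0 0 0 0;0 -0.0053 0.05 0 0 0 0;0 -0.0063 0.06 0 0 0 0;0 -0.0074 0.07 0 0 0 0;0 -0.0084 0.08 0 0 0 0;0 -0.0095 0.09 0 0 0 0;0 -0.0105 0.1 0 0 0 0"

```text
clock: 8.38
eef_pos: [0.5786, -0.1101, 0.0302]
tool_rot: [0.669, 0.743, -0.0, -0.0]
ft_force: [0.4, -2.0, 0.8]
grip_width: 0.0425
grasp_force: 0.8
```

```bash
python3 - <<'E'
from pose import *
check("pics/w7.png")
E
```

```text
t 8.38 tcp [ 0.5786 -0.1101  0.0302] rack [-0.1069  0.001 ] yrel -89.99 zax [-0.  0. -1.] F [ 0.4 -2.   0.8] w 0.042471312602315604 q [-0.19  0.57 -0.05  0.95  0.    1.28]
60 [83, 144, 413, 472]
board y [ 0.0917 -0.0869] lid y [ 0.0463 -0.0428]
120 [90, 149, 408, 465]
board y [ 0.0917 -0.0869] lid y [ 0.0462 -0.0428]
180 [98, 155, 403, 458]
board y [ 0.0915 -0.0873] lid y [ 0.0459 -0.0429]
220 [104, 159, 399, 452]
board y [ 0.0911 -0.087 ] lid y [ 0.0458 -0.0429]
brass [256  98  47  50 882] [[-0.0397  0.0013]]
```

Call:
step_arm:
  targets: "0 -0.001 0.01 0 0 0 0;0 -0.0021 0.02 0 0 0 0;0 -0.0032 0.03 0 0 0 0;0 -0.0042 0.04 0 0 0 0;0 -0.0053 0.05 0 0 0 0;0 -0.0063 0.06 0 0 0 0;0 -0.0074 0.07 0 0 0 0;0 -0.0084 0.08 0 0 0 0;0 -0.0095 0.09 0 0 0 0;0 -0.0105 0.1 0 0 0 0"

```text
clock: 9.27
eef_pos: [0.5734, -0.0601, 0.0302]
tool_rot: [0.669, 0.743, -0.0, -0.0]
ft_force: [-0.4, -0.4, -1.1]
grip_width: 0.0426
grasp_force: 0.6
```

Call:
step_arm:
  targets: "0 -0.001 0.01 0 0 0 0;0 -0.0021 0.02 0 0 0 0;0 -0.0032 0.03 0 0 0 0;0 -0.0042 0.04 0 0 0 0;0 -0.0053 0.05 0 0 0 0;0 -0.0063 0.06 0 0 0 0;0 -0.0074 0.07 0 0 0 0;0 -0.0084 0.08 0 0 0 0;0 -0.0095 0.09 0 0 0 0;0 -0.0105 0.1 0 0 0 0"

```text
clock: 10.1
eef_pos: [0.5683, -0.0102, 0.0303]
tool_rot: [0.669, 0.743, 0.0, 0.0]
ft_force: [0.3, -1.7, -0.0]
grip_width: 0.0424
grasp_force: 0.6
```

```bash
python3 - <<'E'
from pose import *
check("pics/w8.png")
E
```

```text
t 10.1 tcp [ 0.5683 -0.0102  0.0303] rack [-0.0064  0.0008] yrel -89.99 zax [ 0.  0. -1.] F [ 0.3 -1.7 -0. ] w 0.04241292615510694 q [-0.02  0.53 -0.11  0.92  0.    1.45]
60 [81, 111, 440, 471]
board y [ 0.0925 -0.0867] lid y [ 0.0573 -0.0521]
120 [89, 117, 435, 464]
board y [ 0.092  -0.0867] lid y [ 0.0573 -0.0525]
180 [97, 124, 428, 457]
board y [ 0.0919 -0.0871] lid y [ 0.0572 -0.0523]
220 [102, 129, 424, 452]
board y [ 0.0921 -0.0873] lid y [ 0.057  -0.0525]
brass [255  98  48  50 883] [[0.0606 0.0013]]
```

Call:
step_arm:
  targets: "0 -0.001 0.01 0 0 0 0;0 -0.0021 0.02 0 0 0 0;0 -0.0032 0.03 0 0 0 0;0 -0.0042 0.04 0 0 0 0;0 -0.0053 0.05 0 0 0 0;0 -0.0063 0.06 0 0 0 0;0 -0.0074 0.07 0 0 0 0;0 -0.0084 0.08 0 0 0 0;0 -0.0095 0.09 0 0 0 0;0 -0.0105 0.1 0 0 0 0"

```text
clock: 10.98
eef_pos: [0.563, 0.0398, 0.0304]
tool_rot: [0.669, 0.743, 0.0, 0.0]
ft_force: [-0.4, -2.2, -0.5]
grip_width: 0.0427
grasp_force: 0.8
```

Call:
step_arm:
  targets: "0 -0.001 0.009 0 0 0 0;0 -0.0018 0.017 0 0 0 0;0 -0.0026 0.025 0 0 0 0;0 -0.0034 0.032 0 0 0 0;0 -0.0041 0.039 0 0 0 0;0 -0.0046 0.044 0 0 0 0;0 -0.005 0.048 0 0 0 0;0 -0.0054 0.052 0 0 0 0;0 -0.0058 0.055 0 0 0 0;0 -0.0061 0.058 0 0 0 0"

```text
clock: 11.82
eef_pos: [0.5601, 0.0684, 0.0304]
tool_rot: [0.669, 0.743, 0.0, 0.0]
ft_force: [-0.3, -2.1, 0.5]
grip_width: 0.0429
grasp_force: 1.0
```

```bash
python3 - <<'E'
from pose import *
check("pics/w9.png")
E
```

```text
t 11.82 tcp [0.5601 0.0684 0.0304] rack [0.0726 0.0007] yrel -90.0 zax [ 0. -0. -1.] F [-0.3 -2.1  0.5] w 0.0428804914142126 q [ 0.12  0.53 -0.13  0.92 -0.    1.59]
60 [13, 15, 80, 110, 439, 470]
120 [88, 116, 433, 463]
board y [ 0.0924 -0.0864] lid y [ 0.0575 -0.0519]
180 [96, 123, 427, 456]
board y [ 0.0922 -0.0867] lid y [ 0.0574 -0.0521]
220 [102, 128, 423, 451]
board y [ 0.092  -0.0869] lid y [ 0.0573 -0.0523]
brass [ 494   62   66   97 4231] [[ 0.1436 -0.0766]]
brass [256  98  47  50 926] [[0.1389 0.001 ]]
brass [489 108   7   5  11] [[ 0.1433 -0.0653]]
```

Only about 6 mm remains. I'll creep forward until the force rises.

Call:
step_arm:
  targets: "0 -0.0004 0.003 0 0 0 0;0 -0.0006 0.006 0 0 0 0;0 -0.0009 0.008 0 0 0 0;0 -0.001 0.01 0 0 0 0;0 -0.001 0.01 0 0 0 0"

```text
clock: 12.28
eef_pos: [0.5595, 0.0736, 0.0303]
tool_rot: [0.669, 0.743, 0.0, -0.0]
ft_force: [-0.1, -1.0, 1.1]
grip_width: 0.0429
grasp_force: 0.7
```

Call:
step_arm:
  targets: "0 -0.0002 0.002 0 0 0 0;0 -0.0004 0.004 0 0 0 0;0 -0.0004 0.004 0 0 0 0"

```text
clock: 12.53
eef_pos: [0.5596, 0.0741, 0.0304]
tool_rot: [0.669, 0.743, -0.001, 0.001]
ft_force: [0.1, -6.5, 1.6]
grip_width: 0.0426
grasp_force: 2.8
```

The force rose and the motion stopped, so the box is against the stop. I'll press slightly more, then back off and rise.

Call:
step_arm:
  targets: "0 -0.0002 0.002 0 0 0 0;0 -0.0002 0.002 0 0 0 0;0 0 -0.002 0 0 0 0;0 0.001 -0.01 0 0 0 0;0 0.003 -0.03 0 0 0 0;0 0.006 -0.06 0 0 0 0;0 0.008 -0.08 0.05 0 0 0;0 0.008 -0.08 0.12 0 0 0;0 0.008 -0.08 0.18 0 0 0;0 0.008 -0.08 0.2 0 0 0"

```text
clock: 13.37
eef_pos: [0.5659, 0.035, 0.1351]
tool_rot: [0.669, 0.743, 0.003, 0.002]
ft_force: [1.0, -0.2, 0.9]
grip_width: 0.0428
grasp_force: 0.0
```

Call:
step_arm:
  targets: "0 0 -0.08 0.08 0 0 0;0 0 -0.16 0.08 0 0 0;0 0 -0.16 0.08 0 0 0;0 0 -0.16 0.08 0 0 0;0 0 -0.16 0.08 0 0 0"

```text
clock: 13.78
eef_pos: [0.5628, -0.0452, 0.1696]
tool_rot: [0.67, 0.743, 0.0, -0.001]
ft_force: [-0.0, 0.1, -0.5]
grip_width: 0.0428
grasp_force: 0.0
```

```bash
python3 - <<'E'
from pose import *
check("pics/w10.png")
E
```

```text
t 13.78 tcp [ 0.5628 -0.0452  0.1696] rack [-0.0407  0.0099] yrel -90.09 zax [-0.001  0.001 -1.   ] F [-0.   0.1 -0.5] w 0.04275145226565255 q [-0.08  0.4   0.07  1.24  0.    1.39]
60 [181, 232, 339, 395]
board y [ 0.093  -0.0861] lid y [ 0.0442 -0.0318]
120 [185, 391]
180 [190, 387]
220 [193, 383]
brass [496 148  33  29 389] [[-0.0009 -0.1621]]
brass [429 403   5   7  14] [[-0.2235 -0.1293]]
```

View pics/w10.png

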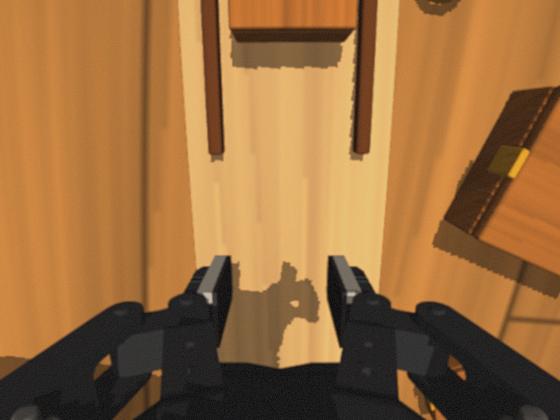

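The box is square between the rails, with its rear lid edge running from (232,28) to (356,28), and the gripper is clear of it. One numeric check, then I'll hand in.

```bash
python3 - <<'E'
from pose import *
w=((ray("wrist",[(231,28),(356,28)],.053)[:,:2]-Rt)@RR);print(w.round(4),w.mean(0)+[.055,-.0025])
if w[:,0].mean()+.055>.139 and abs(w[:,1].mean()-.0025)<.008: print(bot.job_done())
E
```

```text
[[ 0.0905  0.0443]
 [ 0.0907 -0.0429]] [ 0.14558216 -0.00178241]
the job is handed in; nothing more can be done
None
```

The pencil box is home and square against the stop (measured centre 146 mm past the lane mouth, about 2 mm off the centre line), the arm is backed away clear, and the job is handed in at about 14 s; no verdict came back.

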